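Load a board pads up and hold the probe lid half open

TASK

The circuit board in its carrier frame lies on the mat component side up: turn it over and seat it fully down in the nest of the open probe fixture with its gold test pads up (either end first), and let go of it. Then take the fixture's lid by its handle bar, bring it forward and down to 45 degrees from shut, and finish while still holding it there, steady, so that I can sight the probes against the pads. The lid falls shut if it is let go, and it must not come down on the board; leave the other things on the bench alone.

Things in the scene. Friction and masses are not known exactly. Their poses are not given: they have to be found in the camera images.
- carrier: circuit board in a grey plastic carrier frame, a flat block 80 (its x) x 54 (its y) x 16 (its z) mm, about 110 g, loose, square-edged enough to stand by itself on a 54 x 16 mm end. Origin: centre of the face with the gold test pads (two rows of seven round pads in a recess). Its z axis points from there out of the component face (chips, white connector, two round capacitors), so z points up at the start and must point down in the nest. Gripped across the 54 mm width.
- carrier_mid (a point): the middle of the carrier block, 8 mm from both faces
- fixture: probe fixture, fixed to the bench: base plate 230 (x) x 200 (y) mm, top 26 mm above the bench; origin at the bench under its centre; its x axis points to the hinge at the back, z up. Two stop posts of 15 mm diameter stand at x = -46, y = +-80 mm to 76 mm height; hinge cheeks at x = 79 to 105, y = +-85 to 95 mm to 92 mm height; a socket strip at x = 4 to 56, y = -97 to -83 mm to 39 mm height.
- nest (a point): centre of the nest floor (70 x 32 mm), 40 mm above the bench, over the fixture's origin. The carrier lies here lengthwise along the fixture's x with 2 mm play all round, its middle 8 mm above this point. End walls (x = +-42 to 50) and four side lugs (x = +-32 to 42, y = +-29 to 37) rise 15 mm, flaring outward from 6 mm up. Between the lugs the sides are open for fingers, 14 mm below the floor.
- lid (a joint): angle of the lid in rad: 0 shut, 1.571 upright, 1.85 leaning back on its stop, where it rests at the start. Turns freely; below about 1.6 it falls shut (about 1 N square to the lid at the handle holds it at 45 degrees = 0.785). The lid is a clear plate in an aluminium frame, about 300 g, 160 mm wide, reaching 150 mm from the hinge, with a black probe block (66 x 40 mm, pin tips 24 mm below the hinge plane) under its middle.
- hinge (a point): middle of the hinge line, which runs along the fixture's y, 82 mm above the bench, 90 mm behind the nest centre
- handle (a point): handle of the lid: a round steel bar 10 mm thick along the fixture's y, free over 96 mm, carried by two legs, its centre 42 mm from the lid's front edge. This point: middle of the bar, 192 mm from the hinge line, in the lid's plane; axes turn with the lid (x points from bar to hinge). At lid angle a it lies 192 cos(a) mm in front of the hinge and 192 sin(a) mm above it.
- tweezers: steel tweezers 131 mm long, lying flat; leave alone
- brush: black antistatic brush 126 mm long, lying; leave alone
- jar: white jar of swabs, 45 mm wide, 78 mm high; leave alone
- hex_key: hex key 88 x 27 mm, lying; leave alone
Mind the look-alikes: they are no part of the job. Of the things that look like the carrier, the middle-sized one is meant.

How it is judged (in metres and radians):
On the way, in this order (a step that is already met when the one before it is completed fails the run):
1. the carrier lies seated in the nest, pads up, let go, with the lid still open (horizontal distance between carrier_mid and nest below 0.004 m and z of carrier_mid in the frame of nest between 0.005 and 0.0105 m and angle between carrier's own z axis and vertical above 3.05 rad and angle between the x axis of carrier and the x axis of fixture, either way round below 0.08 rad and contact force between the fingers and carrier below 0.1 N and value of joint lid above 1.4 rad), for 0.2 s.
2. the lid is held by its handle at 45 degrees (value of joint lid between 0.698 and 0.873 rad and velocity of joint lid between -0.05 and 0.05 rad/s and contact force between the fingers and lid above 0.5 N and distance between the grasp point and handle below 0.06 m), for 0.2 s.
At the end, for the whole second after the job is handed in: Carrier pads up in the nest, untouched: middle within 4 mm of the nest centre sideways and 5 to 10.5 mm above its floor, level within 5 degrees, lengthwise within 4.5 degrees. Lid steady (under 0.05 rad/s) at 45 +-5 degrees, fingers bearing on its handle with over 0.5 N (all of step 2 and horizontal distance between carrier_mid and nest below 0.004 m and z of carrier_mid in the frame of nest between 0.005 and 0.0105 m and angle between carrier's own z axis and vertical above 3.05 rad and angle between the x axis of carrier and the x axis of fixture, either way round below 0.08 rad and contact force between the fingers and carrier below 0.1 N); the arm keeps its last pose, push and grip.
It fails at once if the lid drops to or below 20 degrees, onto the board (value of joint lid below 0.35 rad).
It fails at once if tweezers pushed away (over 25 mm) (distance of tweezers from where it was at the start of the episode above 0.025 m).
It fails at once if black brush pushed away (over 25 mm) (distance of brush from where it was at the start of the episode above 0.025 m).
It fails at once if jar of swabs pushed away (over 25 mm) (distance of jar from where it was at the start of the episode above 0.025 m).
It fails at once if hex key pushed away (over 25 mm) (distance of hex_key from where it was at the start of the episode above 0.025 m).
It also fails if it takes over 72 s, if anything falls off the work surface, if the arm or the gripper's body presses on something with over 40 N, if the wrist force passes 120 N, or if a joint passes its speed limit or range.

ROBOT

A 7-joint arm with a two-finger parallel gripper is mounted at the origin on a cart in front of the work surface, level with it; the furniture and walls round the work are solid. World frame = base frame: x ahead of the robot, y to its left, z up, the work surface at z = 0. Lengths are in m, angles in degrees, forces in N, time in s.
With the tool pointing down it reaches from about 0.425 to 0.825 m from the base axis. Payload 3.6 kg.
Tool frame: the origin (TCP) lies at the very end of the fingers, on their centre line; the grasp point (between the pads) lies bot.grip_point_offset behind it (bot.grip_point_offset is the distance from the TCP to the grasp point, in m); z points along the fingers, y is the line along which they close (so a half turn about z gives the same grasp; the last joint's range is limited). The gripper opens to 85 mm and grips with 20 to 120 N. Pads are 22 mm wide; open, the fingers measure 114 mm over their backs; the gripper's body (76 mm by 85 mm) begins 54 mm behind the grasp point. The pads swing forward as they close: fully open they stand 13 mm farther back than shut.
Start: joints at [62.939, 35.231, -0.722, 81.555, 0.464, 63.22, -2.315], TCP at [0.28, -0.586, 0.231] pointing down, gripper open.
Joint ranges: [-178.69, 178.69], [-17.37, 117.87], [-77.05, 75.6], [15.02, 138.74], [-78.02, 258.01], [0.78, 113.62], [-162.83, 162.83]. Speed limits (degrees/s): [159.86, 159.86, 180, 180, 180, 180, 180].

INTERFACE

Orientations are given as a 3x3 rotation matrix whose columns are the frame's x, y, z axes.
In Python, from station import bot gives the robot as it stands. The module is installed in compiled form; this text tells all that it offers. Calls block until the motion is done:
- bot.reach(position, orientation): joint-space move of the TCP to a pose.
- bot.servo_line(position, orientation=None, rate=0.15, force_limit=None): straight line of the TCP; orientation=None keeps the orientation; rate is the mean speed in m/s. With force_limit (N) it stops when the force on the tool has changed by that much, and returns True; else False.
- bot.goto_joints(angles): joint-space move.
- bot.gripper_to(opening, squeeze=None): finger opening in m; squeeze is the grip in N (None keeps the last); returns when the fingers have stopped.
- bot.hold(seconds).
- bot.ik(position, orientation): joint angles nearest the present ones, or None.
- bot.read_camera(name): name is "side" or "top" or "wrist"; returns the picture (480x640x3 uint8, red, green, blue); there is no depth.
- bot.camera_params(name): a dict with "camera_matrix" (3x3 intrinsics, pixels), "k1" (the pictures are not rectified: a ray, as slopes to the right and down, at radius r is drawn at 1 + k1 r^2 times it, then the intrinsics apply), "cam_to_world" (4x4, takes a point from camera to world coordinates); the wrist camera has in their place "T_tool_cam" (4x4, takes a point from camera to tool coordinates, whose origin is the TCP and whose axes are the flange's). Camera axes: x right, y up, looking along -z (the intrinsics and any distortion apply to the point x, -y, -z); pixel columns grow to the right and rows downward; lengths in m; the calibration is good to about 2 mm. A picture is of the moment at which its call begins: read the wrist's pose just before it. camera_params takes no time and is no camera call.
A pose or a line that the arm cannot do raises bot.PlanningError and nothing moves.
- bot.finish_job(): hands the job in; it is judged then, once.
Trained networks look in the newest picture that a camera, given by its name, has taken for a name from the list of things; names that differ only in an ending like _2 or _b are one class to them, and where a whole thing is asked for, a point or a joint stands for the part that bears it (a point fixed in the world has none). Each returns a list of dicts, best first, with "confidence" (0 to 1); they miss things now and then, are a little off and sometimes report something else, mostly with a low value. They report only what shows in the picture. A call takes as long as a camera call. They do not tell look-alikes from the thing itself.
- bot.find_in(camera, label): "bbox" ([centre column, centre row, width, height] as shares, 0 to 1, of the picture: columns of its width, rows of its height, round what is visible of it).
- bot.pinpoint(camera, label): "point" ([column, row] as shares, 0 to 1, of the picture: columns of its width, rows of its height: a listed point, or the origin of a listed thing).
Readings, each from a call of its own:
- bot.current_time(): time.
- bot.current_joint_pos(): joint angles.
- bot.current_qd(): joint speeds.
- bot.current_joint_torque(): joint torques, N m.
- bot.current_tcp_pos(): TCP position.
- bot.current_tcp_rot(): TCP orientation.
- bot.current_ft_force(): force on the tool from outside, world axes, zero at the start.
- bot.current_ft_torque(): the same for the moment, N m.
- bot.current_opening(): finger opening in m.
- bot.current_grasp_force(): force on a finger pad.
Only numpy, scipy, OpenCV 4.12 (cv2) and the standard library are available. Lean on these libraries where they do the work, as an engineer would, in place of code of your own. Each camera call takes 0.05 s, during which the arm holds its last target. There are 200 camera calls.

## Working session

There is one attempt and no reset: what is moved stays moved. The work goes in short steps, each a Python script; the robot and the scene stay as the last script left them, time stands still between calls to the robot, and variables do not carry over. Pictures are saved under pics/ and viewed, at most 10 in all, crops included, and the job is handed in when it is done.

```bash
ls; mkdir -p pics; cat > h.py <<'E'
import numpy as np, cv2
from station import bot
def ray(cam,uv,pose=None):
    p=bot.camera_params(cam);K=np.array(p["camera_matrix"]);k1=p["k1"]
    T=np.array(p["cam_to_world"]) if cam!="wrist" else None
    if T is None:
        M=np.eye(4);M[:3,:3]=pose[1];M[:3,3]=pose[0];T=M@np.array(p["T_tool_cam"])
    d=cv2.undistortPoints(np.array([[uv]],float),K,np.array([k1,0,0,0,0.]))[0,0]
    return T[:3,3],T[:3,:3]@np.array([d[0],-d[1],-1])
def atz(cam,uv,z,pose=None):
    o,d=ray(cam,uv,pose);return o+d*(z-o[2])/d[2]
def proj(cam,P,pose=None):
    p=bot.camera_params(cam);K=np.array(p["camera_matrix"]);k1=p["k1"]
    if cam!="wrist":T=np.array(p["cam_to_world"])
    else:
        M=np.eye(4);M[:3,:3]=pose[1];M[:3,3]=pose[0];T=M@np.array(p["T_tool_cam"])
    q=np.linalg.inv(T)@np.append(P,1);s=np.array([q[0],-q[1]])/-q[2];s=s*(1+k1*(s@s))
    return K[:2,:2]@s+K[:2,2]
def pose():return np.array(bot.current_tcp_pos()),np.array(bot.current_tcp_rot())
def snap(cam,name):
    po=pose();im=bot.read_camera(cam);cv2.imwrite(f"pics/{name}.png",cv2.cvtColor(np.asarray(im),cv2.COLOR_RGB2BGR));return po,im
S=np.array([640,480])
E
python3 - <<'E'
from h import *
print(bot.grip_point_offset)
for c in("top","side"):
    snap(c,c+"0");print(c,np.round(bot.camera_params(c)["cam_to_world"],3).tolist())
    for l in("carrier","nest","fixture","handle","hinge","tweezers","brush","jar","hex_key"):
        try:
            for d in bot.pinpoint(c,l)[:4]:print(l,round(d["confidence"],2),np.round(np.array(d["point"])*S),np.round(atz(c,np.array(d["point"])*S,{"nest":.04,"hinge":.082,"handle":.27}.get(l,0.01)),3))
        except Exception as e:print(l,e)
E
```

```text
pics
0.0187
top [[0.021, 0.982, -0.19, 0.231], [-1.0, 0.024, 0.014, -0.022], [0.019, 0.189, 0.982, 1.64], [0.0, 0.0, 0.0, 1.0]]
carrier 0.95 [415. 263.] [ 0.485 -0.305  0.01 ]
carrier 0.86 [353. 234.] [ 0.559 -0.141  0.01 ]
carrier 0.84 [366. 283.] [ 0.429 -0.175  0.01 ]
nest 0.76 [231. 255.] [0.491 0.178 0.04 ]
fixture 0.81 [236. 259.] [0.486 0.17  0.01 ]
handle 0.6 [236. 177.] [0.633 0.147 0.27 ]
handle 0.38 [151. 228.] [0.51  0.331 0.27 ]
hinge 0.68 [236. 221.] [0.572 0.165 0.082]
tweezers 0.66 [400. 188.] [ 0.692 -0.266  0.01 ]
brush 0.6 [481. 258.] [ 0.504 -0.481  0.01 ]
jar 0.53 [457. 189.] [ 0.692 -0.422  0.01 ]
jar 0.47 [234. 259.] [0.484 0.174 0.01 ]
hex_key 0.56 [416. 266.] [ 0.476 -0.307  0.01 ]
hex_key 0.38 [153. 227.] [0.565 0.394 0.01 ]
side [[0.999, 0.036, -0.031, 0.526], [-0.047, 0.638, -0.769, -1.047], [-0.008, 0.769, 0.639, 0.889], [0.0, 0.0, 0.0, 1.0]]
carrier 0.93 [286. 325.] [ 0.484 -0.297  0.01 ]
carrier 0.56 [310. 282.] [ 0.553 -0.14   0.01 ]
carrier 0.5 [266. 292.] [ 0.426 -0.174  0.01 ]
nest 0.64 [284. 212.] [0.479 0.181 0.04 ]
fixture 0.87 [288. 224.] [0.49  0.152 0.01 ]
fixture 0.32 [369. 363.] [ 0.685 -0.428  0.01 ]
handle 0.57 [332. 155.] [0.636 0.139 0.27 ]
hinge 0.82 [310. 201.] [0.567 0.177 0.082]
tweezers 0.57 [367. 315.] [ 0.702 -0.273  0.01 ]
brush 0.57 [296. 384.] [ 0.508 -0.476  0.01 ]
jar 0.72 [371. 361.] [ 0.69  -0.423  0.01 ]
hex_key 0.47 [305. 190.] [0.557 0.365 0.01 ]
```

```bash
python3 - <<'E'
import cv2
a=cv2.imread("pics/top0.png")[150:310,120:520];cv2.imwrite("pics/top0c.png",cv2.resize(a,(800,320),interpolation=cv2.INTER_CUBIC))
a=cv2.imread("pics/side0.png")[130:410,200:420];cv2.imwrite("pics/side0c.png",cv2.resize(a,None,fx=2.1,fy=2.1,interpolation=cv2.INTER_CUBIC))
E
```

```text
(no output)
```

View pics/top0c.png

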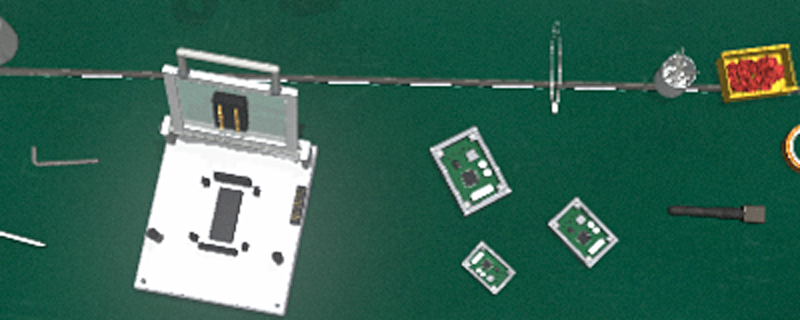

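View pics/side0c.png

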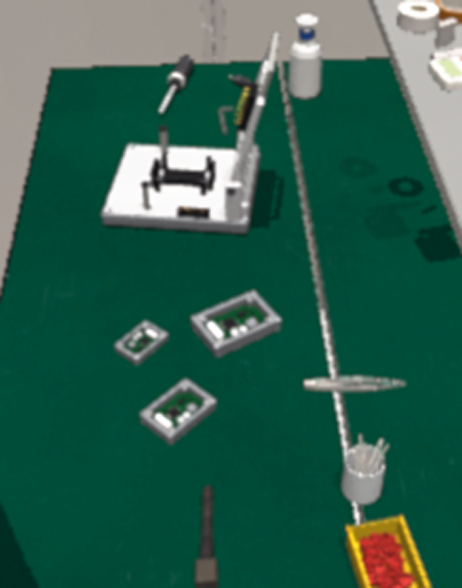

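The middle-sized board is at crop pixel (583,232), which is about (0.485, -0.305) with its long axis near 45°. The fixture is on the left with its lid leaning back. Next I'll take a close look at both and run IK feasibility tests.

```bash
cat >> h.py <<'E'
def R(yaw,tilt,s=1,mode=0):
    """tool z = down tilted toward azimuth yaw; mode0: tool y horizontal; mode1: tool x horizontal"""
    y,t=np.radians([yaw,tilt]);z=np.array([np.sin(t)*np.cos(y),np.sin(t)*np.sin(y),-np.cos(t)])
    h=s*np.array([-np.sin(y),np.cos(y),0])
    return np.c_[np.cross(h,z),h,z] if mode==0 else np.c_[h,np.cross(z,h),z]
E
python3 - <<'E'
from h import *
ok=lambda p,r:bot.ik(list(p),r.tolist()) is not None
def g(p,r,off=.0187):return np.array(p)+r[:,2]*off
N=np.array([.483,.18,.048])
for s in(1,-1):
  print("place",s,[t for t in range(0,65,5) if ok(g(N,R(-8,t,s)),R(-8,t,s)) and ok(g(N+[0,0,.1],R(-8,t,s)),R(-8,t,s))])
  for m in(0,60): pass
  H=np.array([.57,.17,.082]);
  for a in(106,90,75,60,45):
    d=np.array([np.cos(np.radians(-8)),np.sin(np.radians(-8)),0])
    P=H-d*.192*np.cos(np.radians(a))+[0,0,.192*np.sin(np.radians(a))]
    print("lid",a,s,[t for t in range(-40,61,10) if ok(g(P,R(-8,t,s,1)),R(-8,t,s,1))])
  print("pick1",[ (y,t) for y in(45,-135) for t in(0,-10,-20) if ok((.485,-.305,.003),R(y,t,s))])
for x in(.4,.45,.5,.55,.6):
 for yy in(-.1,-.3):
  for s in(1,-1):
   l=[]
   for psi in range(-180,180,30):
     a=[t for t in(90,80,70,60) if ok(g((x,yy,.055),R(psi,t,s),.01),R(psi,t,s))]
     b=[t for t in(-40,-50,-60) if ok(g((x,yy,.045),R(psi,t,s)),R(psi,t,s)) and ok(g((x,yy,.15),R(psi,t,s)),R(psi,t,s))]
     if a and b:l.append((psi,a,b))
   print(x,yy,s,l)
print(np.round(bot.camera_params("wrist")["T_tool_cam"],3).tolist())
E
```

```text
place 1 [0, 5, 10, 15, 20, 25, 30, 35]
lid 106 1 [-30, -20, -10, 0, 10, 20, 30, 40, 50, 60]
lid 90 1 [-40, -30, -20, -10, 0, 10, 20, 30, 40, 50, 60]
lid 75 1 [-40, -30, -20, -10, 0, 10, 20, 30, 40, 50, 60]
lid 60 1 [-40, -30, -20, -10, 0, 10, 20, 30, 40, 50]
lid 45 1 [-40, -30, -20, -10, 0, 10, 20, 30, 40]
pick1 [(45, 0), (45, -10), (45, -20), (-135, 0), (-135, -10), (-135, -20)]
place -1 [0, 5, 10, 15, 20, 25, 30, 35]
lid 106 -1 [-30, -20, -10, 0, 10, 20, 30, 40, 50, 60]
lid 90 -1 [-40, -30, -20, -10, 0, 10, 20, 30, 40, 50, 60]
lid 75 -1 [-40, -30, -20, -10, 0, 10, 20, 30, 40, 50, 60]
lid 60 -1 [-40, -30, -20, -10, 0, 10, 20, 30, 40, 50]
lid 45 -1 [-40, -30, -20, -10, 0, 10, 20, 30, 40]
pick1 [(45, 0), (45, -10), (45, -20), (-135, 0), (-135, -10), (-135, -20)]
0.4 -0.1 1 [(-120, [90, 80, 70, 60], [-40, -50, -60]), (-90, [90, 80, 70, 60], [-40, -50, -60]), (60, [90, 80, 70, 60], [-40, -50, -60]), (90, [90, 80, 70, 60], [-40, -50, -60])]
0.4 -0.1 -1 [(-120, [90, 80, 70, 60], [-40, -50, -60]), (-90, [90, 80, 70, 60], [-40, -50, -60]), (60, [90, 80, 70, 60], [-40, -50, -60]), (90, [90, 
[... 5800 characters left out ...]
, 60], [-40, -50, -60]), (-60, [90, 80, 70, 60], [-40]), (-30, [90, 80, 70, 60], [-40]), (0, [90, 80, 70, 60], [-40]), (30, [90, 80, 70, 60], [-40, -50, -60]), (60, [90, 80, 70, 60], [-40, -50, -60]), (90, [90, 80, 70, 60], [-40, -50, -60])]
0.6 -0.3 -1 [(-150, [70, 60], [-40, -50, -60]), (-120, [90, 80, 70, 60], [-40, -50, -60]), (-90, [90, 80, 70, 60], [-40, -50, -60]), (-60, [90, 80, 70, 60], [-40]), (-30, [90, 80, 70, 60], [-40]), (0, [90, 80, 70, 60], [-40]), (30, [90, 80, 70, 60], [-40, -50, -60]), (60, [90, 80, 70, 60], [-40, -50, -60]), (90, [90, 80, 70, 60], [-40, -50, -60])]
[[-0.0, 0.964, 0.266, 0.067], [1.0, 0.0, -0.0, -0.0], [-0.001, 0.266, -0.964, -0.143], [0.0, 0.0, 0.0, 1.0]]
```

```bash
python3 - <<'E'
from h import *
r=R(45,0,1);print(bot.ik([.42,-.37,.2],r.tolist()))
for n,p,r,ls in(("c",[.425,-.365,.2],R(45,0,1),["carrier"]),("f",[.40,.19,.33],R(-8,0,1),["nest","hinge","handle","fixture"])):
    if n=="f" : bot.reach(p,r.tolist())
    else:
        r0=r; bot.reach(p,r.tolist())
    po,im=snap("wrist","w"+n);print(bot.current_time(),np.round(bot.current_joint_pos(),0),np.round(po[0],3))
    for l in ls:
        for d in bot.pinpoint("wrist",l)[:3]:
            uv=np.array(d["point"])*S;z={"carrier":0.,"nest":.04,"hinge":.082,"handle":.267,"fixture":0}[l]
            print(l,round(d["confidence"],2),uv.round(),atz("wrist",uv,z,po).round(4))
    np.save(f"pose_{n}.npy",np.c_[po[0],po[1]])
E
python3 -c "
import cv2,numpy as np
a=cv2.imread('pics/wc.png');b=cv2.imread('pics/wf.png')
cv2.imwrite('pics/wcf.png',cv2.resize(np.hstack([a,b]),(800,300),interpolation=cv2.INTER_AREA))"
```

```text
[  13.13869474   34.37511722   42.05746723  100.05919382  -27.08905353
   56.15663277 -159.28779853]
3.3917 [  12.   34.   42.  100.  -27.   56. -160.] [ 0.425 -0.365  0.2  ]
carrier 0.73 [330. 289.] [ 0.4759 -0.2963  0.    ]
6.2833 [ 20.  21. -65. 103.  20.  69.  30.] [0.4   0.189 0.33 ]
nest 0.71 [318. 255.] [0.4756 0.177  0.04  ]
nest 0.69 [319. 263.] [0.4868 0.1768 0.04  ]
hinge 0.64 [321. 343.] [0.5778 0.166  0.082 ]
hinge 0.18 [319. 255.] [0.4619 0.1808 0.082 ]
fixture 0.57 [317. 253.] [0.4858 0.1744 0.    ]
```

View pics/wcf.png

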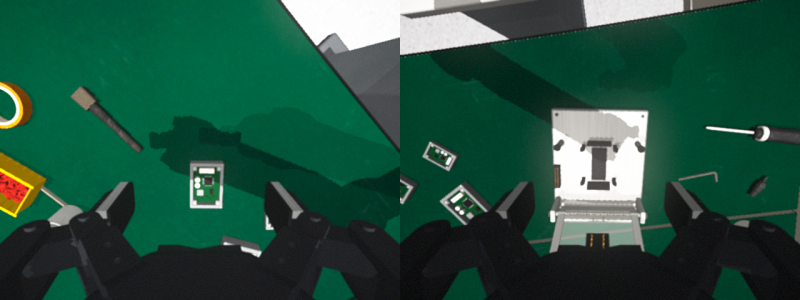

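```bash
python3 - <<'E'
from h import *
P={n:np.load(f"pose_{n}.npy") for n in"cf"};P={n:(p[:,0],p[:,1:]) for n,p in P.items()}
im=cv2.imread("pics/wc.png").astype(int)
m=((im[:,:,1]-im[:,:,2])<25).astype(np.uint8)
m[:,:]=cv2.morphologyEx(m,cv2.MORPH_CLOSE,np.ones((25,25)));
n,lab,st,ce=cv2.connectedComponentsWithStats(m);k=lab[290,310] or lab[280,330];print(st[k],ce[k])
c=cv2.findContours((lab==k).astype(np.uint8),cv2.RETR_EXTERNAL,cv2.CHAIN_APPROX_NONE)[0][0]
b=cv2.boxPoints(cv2.minAreaRect(c));print(b.round(1).tolist())
W=np.array([atz("wrist",u,.014,P["c"])[:2] for u in b]);print(W.round(4).tolist(),W.mean(0).round(4))
for i in range(4):
    e=W[(i+1)%4]-W[i];print(np.linalg.norm(e).round(4),np.degrees(np.arctan2(e[1],e[0])).round(1))
im=cv2.imread("pics/wf.png");
# white plate
g=im.min(2);m=(g>140).astype(np.uint8);m[:160]=0;m[320:]=0;m[:,:220]=0;m[:,420:]=0
m=cv2.morphologyEx(m,cv2.MORPH_CLOSE,np.ones((15,15)))
c=max(cv2.findContours(m,cv2.RETR_EXTERNAL,cv2.CHAIN_APPROX_NONE)[0],key=cv2.contourArea)
q=cv2.approxPolyDP(c,6,True)[:,0];print(q.tolist())
for u in q:print(atz("wrist",u.astype(float),.026,P["f"]).round(4))
# candidate overlay
v=im.copy()
d=np.radians(-8)
for f,col in(((.484,.178,-8),(0,0,255)),):
    ca,sa=np.cos(np.radians(f[2])),np.sin(np.radians(f[2]))
    for X,Y,Z in[(-115,100,26),(-115,-100,26),(0,0,40),(35,16,40),(35,-16,40),(-35,16,40),(-35,-16,40),(-46,80,76),(-46,-80,76),(-42,27,55),(-42,-27,55),(90,95,82),(90,-95,82)]:
        w=[f[0]+(ca*X-sa*Y)/1e3,f[1]+(sa*X+ca*Y)/1e3,Z/1e3];u=proj("wrist",w,P["f"]);print((X,Y,Z),u.round(1));cv2.circle(v,tuple(int(t) for t in u.round()),1,col,-1)
cv2.imwrite("pics/ov.png",cv2.resize(v[160:360,220:420],(600,600),interpolation=cv2.INTER_CUBIC))
E
```

```text
[ 303  257   56   77 4071] [330.22746254 294.09899288]
[[303.0, 257.0], [358.0, 257.0], [358.0, 333.0], [303.0, 333.0]]
[[0.4671, -0.3459], [0.4282, -0.307], [0.4866, -0.2451], [0.528, -0.2864]] [ 0.4775 -0.2961]
0.055 135.0
0.0851 46.6
0.0585 -45.0
0.0852 -135.7
[[396, 178], [244, 177], [245, 261], [256, 264], [248, 316], [384, 317]]
[0.3914 0.2895 0.026 ]
[0.3629 0.098  0.026 ]
[0.4742 0.077  0.026 ]
[0.4806 0.0909 0.026 ]
[0.556 0.065 0.026]
[0.5847 0.2564 0.026 ]
(-115, 100, 26) [398.3 171.8]
(-115, -100, 26) [240.6 172. ]
(0, 0, 40) [319.5 261.3]
(35, 16, 40) [331.5 285.9]
(35, -16, 40) [307.7 285.9]
(-35, 16, 40) [331.9 235.7]
(-35, -16, 40) [307.1 235.7]
(-46, 80, 76) [387.2 234.6]
(-46, -80, 76) [251.9 234.7]
(-42, 27, 55) [341.2 233.4]
(-42, -27, 55) [297.8 233.4]
(90, 95, 82) [394.6 339.5]
(90, -95, 82) [244.7 339.6]
```

View pics/ov.png

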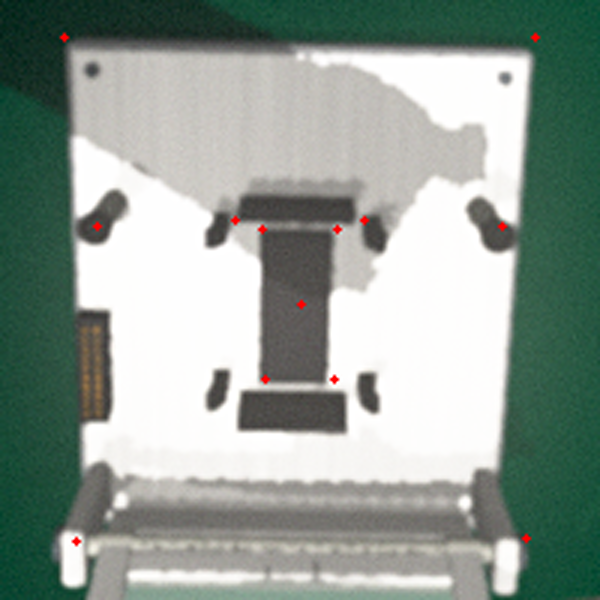

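The overlay shows the nest floor about 1 px left of my model at crop (296,305), and the fixture yaw nearer -9.5°. I'll refine this by least squares and check the arm configurations.

```bash
python3 - <<'E'
from h import *
from scipy.optimize import least_squares
p=np.load("pose_f.npy");po=(p[:,0],p[:,1:])
M=[(-35,-16,40),(-35,16,40),(35,-16,40),(35,16,40),(-115,-100,26),(-115,100,26)]
U=np.array([(262,228),(333,230),(262,382),(326,382),(67,42),(533,44)])/3+[220,160]
def w(f,m):
    c,s=np.cos(f[2]),np.sin(f[2]);return np.array([f[0]+(c*m[0]-s*m[1])/1e3,f[1]+(s*m[0]+c*m[1])/1e3,m[2]/1e3])
r=lambda f:np.concatenate([proj("wrist",w(f,m),po)-u for m,u in zip(M,U)])
o=least_squares(r,[.484,.178,-.14],loss="soft_l1");f=o.x;print(f.round(4),np.degrees(f[2]),o.fun.round(1))
np.save("fix.npy",f)
def show(n,pos,r):
    q=bot.ik(list(pos),r.tolist());print(n,None if q is None else np.round(q,0))
C=np.array([.478,-.297,0])
for s in(1,-1):
  for y in(45.2,-134.8):
    show(("pick",s,y),[C[0],C[1],.003],R(y,0,s))
  for y in(45,30,60,-120,-150,90):
    for t in(80,90,-55):show(("stand",s,y,t),np.array([.48,-.28,.055])+R(y,t,s)[:,2]*.015,R(y,t,s))
  show(("place",s),np.array([f[0],f[1],.048])+R(np.degrees(f[2]),35,s)[:,2]*.0187,R(np.degrees(f[2]),35,s))
E
```

```text
[ 0.4859  0.1768 -0.1503] -8.610771762973215 [-0.6  1.1  0.4  0.7 -0.6 -0.1  1.8  0.1 -1.4 -1.2  0.7 -0.4]
('pick', 1, 45.2) [ 57.  54. -45. 106.  55.  45. 116.]
('pick', 1, -134.8) [ 46.  48. -26. 107.  36.  34. -49.]
('stand', 1, 45, 80) [ 58.  67.  -1. 105. -76.  81. -98.]
('stand', 1, 45, 90) [ 59.  72.  -1. 103. -76.  91. -95.]
('stand', 1, 45, -55) [ 32.  67. -46.  90.  66. 105.  96.]
('stand', 1, 30, 80) [ 87.  77. -44. 116. -76.  37. -94.]
('stand', 1, 30, 90) [ 89.  83. -44. 113. -72.  45. -93.]
('stand', 1, 30, -55) [ 33.  69. -43.  81.  57. 107.  93.]
('stand', 1, 60, 80) [ 37.  74.  32.  94. -78. 113. -96.]
('stand', 1, 60, 90) [ 44.  76.  21.  91. -75. 113. -97.]
('stand', 1, 60, -55) [ 32.  66. -48. 100.  75. 102.  98.]
('stand', 1, -120, 80) [  6.  68.  -9.  94.  64.  95. -78.]
('stand', 1, -120, 90) [  5.  73.  -7.  91.  65. 103. -79.]
('stand', 1, -120, -55) [ 78.  66. -48.  99. -13.  45.  27.]
('stand', 1, -150, 80) [  9.  74.   0.  72.  40. 107. -68.]
('stand', 1, -150, 90) [  6.  79.   7.  68.  40. 112. -64.]
('stand', 1, -150, -55) [ 88.  69. -59. 119. -21.   6. 
[... 789 characters left out ...]
0, 90) [ 84.  86. -52.  90. -27.  64.  43.]
('stand', -1, 60, -55) [ 12.  56. -11. 101.  59.  74. -72.]
('stand', -1, -120, 80) [ 14.  70. -22.  94.  70. 106.  98.]
('stand', -1, -120, 90) [  6.  74.  -9.  91.  66. 104. 100.]
('stand', -1, -120, -55) [ 27.  65.  43. 101. -76.  97. -99.]
('stand', -1, -150, 80) [ 14.  74. -12.  71.  47. 113. 106.]
('stand', -1, -150, 90) [  4.  79.  10.  68.  38. 111. 118.]
('stand', -1, -150, -55) [ 93.  80. -73. 119.  71.  17. 111.]
('stand', -1, 90, 80) [ 67.  80. -42.  70. -16.  93.  41.]
('stand', -1, 90, 90) [ 66.  85. -43.  67. -20.  99.  41.]
('stand', -1, 90, -55) [ 15.  54. -19. 120.  90.  70. -81.]
('place', -1) [  4.  62. -65. 135. 111.  80. 127.]
```

```bash
python3 - <<'E'
from h import *
C=np.array([.478,-.297,0]);y=45.2;d=np.array([np.cos(np.radians(y)),np.sin(np.radians(y)),0])
G=C+.018*d;r=R(y,0,-1)
bot.gripper_to(.066,30)
bot.reach((G+[0,0,.08]).tolist(),r.tolist())
print(bot.servo_line((G+[0,0,.02]).tolist(),rate=.12))
print(bot.servo_line((G+[0,0,-.008]).tolist(),rate=.03,force_limit=4),pose()[0].round(4),bot.current_opening())
p=pose()[0];bot.servo_line((p+[0,0,.003]).tolist(),rate=.05)
bot.gripper_to(.04,40);print(pose()[0].round(4),bot.current_opening(),bot.current_grasp_force(),bot.current_time())
p=pose()[0];bot.servo_line((p+[0,0,.17]).tolist(),rate=.2)
print(bot.current_opening(),bot.current_grasp_force(),np.round(bot.current_joint_pos()),bot.current_time())
snap("side","s1")
E
python3 -c "
import cv2
a=cv2.imread('pics/s1.png')[160:400,160:420];cv2.imwrite('pics/s1c.png',cv2.resize(a,None,fx=2.3,fy=2.3))"
```

```text
False
True [ 0.4904 -0.2841 -0.0064] 0.06577044026040198
[ 0.4906 -0.2842 -0.0033] 0.053218713492020016 43.36104545742273 10.7583
0.0532267575438429 42.70535409450531 [ 49.  36. -34. 100.  25.  53. -40.] 11.7583
```

View pics/s1c.png

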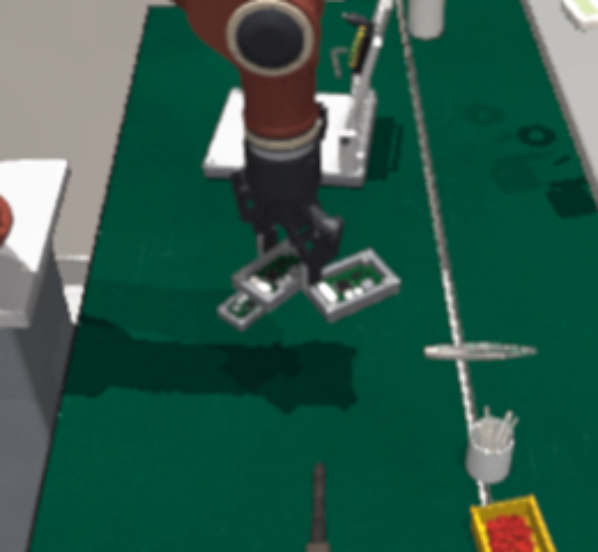

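The carrier is held, at about crop (270,275). Now I'll rotate it to end-down.

```bash
python3 - <<'E'
from h import *
y=45.2;d=np.array([np.cos(np.radians(y)),np.sin(np.radians(y)),0])
T=np.array([.478,-.297,0])+.0113*d;r=R(y,90,-1)
bot.reach((T+[0,0,.14]).tolist(),r.tolist());print(np.round(bot.current_joint_pos()),bot.current_grasp_force(),bot.current_opening())
bot.servo_line((T+[0,0,.072]).tolist(),rate=.12);print(bot.current_ft_force(),bot.current_time())
snap("side","s2")
E
python3 -c "
import cv2
a=cv2.imread('pics/s2.png')[160:400,100:420];cv2.imwrite('pics/s2c.png',cv2.resize(a,None,fx=2.4,fy=2.4))"
```

```text
[ 95.  85. -66. 103. -27.  45.  36.] 42.83178985118866 0.05300127536019412
[-1.19652912 -0.54894048 -0.62707865] 13.7333
```

View pics/s2c.png

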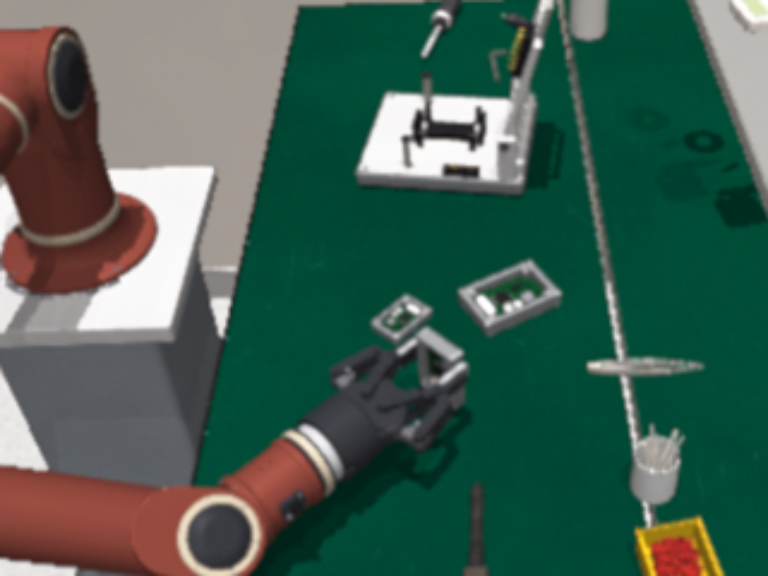

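The board is held upright at crop (440,370) with the gripper clear of everything. I'll set it down standing.

```bash
python3 - <<'E'
from h import *
y=45.2;d=np.array([np.cos(np.radians(y)),np.sin(np.radians(y)),0])
T=pose()[0]
print(bot.servo_line([T[0],T[1],.050],rate=.03,force_limit=3),pose()[0].round(4),bot.current_ft_force())
bot.gripper_to(.064,40);p=pose()[0];print(bot.current_opening(),bot.current_grasp_force())
bot.hold(.2);snap("side","s3")
print([(round(q["confidence"],2),(np.array(q["point"])*S).round()) for q in bot.pinpoint("side","carrier")])
bot.servo_line((p-.10*d).tolist(),rate=.15)
for c in("side","top"):
    snap(c,c+"4");print([(round(q["confidence"],2),(np.array(q["point"])*S).round(),(np.array(q["bbox"])*[640,480,640,480]).round() if "bbox" in q else "") for q in bot.pinpoint(c,"carrier")+bot.find_in(c,"carrier")if "point" in q or "bbox" in q] if 0 else "")
print(bot.current_time(),np.round(bot.current_joint_pos()))
a=cv2.imread('pics/side4.png')[230:380,200:400];b=cv2.imread('pics/top4.png')[180:330,320:520]
cv2.imwrite('pics/st4.png',cv2.resize(np.hstack([a,b]),None,fx=2,fy=2,interpolation=cv2.INTER_CUBIC))
E
```

```text
True [ 0.4861 -0.289   0.0561] [ 0.240168   -0.57150416  1.51270289]
0.06397420166319472 0.0
[(0.86, array([311., 286.])), (0.65, array([268., 296.])), (0.54, array([287., 318.])), (0.54, array([286., 211.]))]


15.825 [100.  90. -59.  93. -20.  58.  38.]
```

View pics/st4.png

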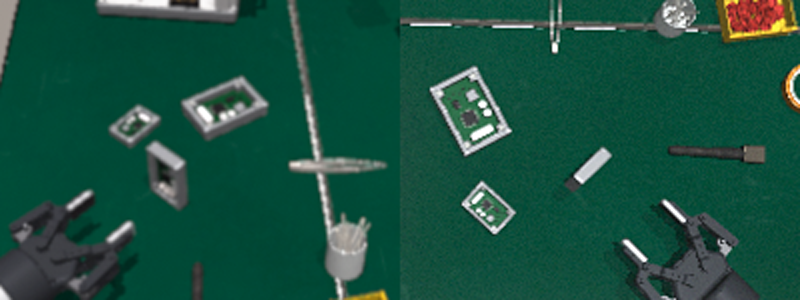

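The board stands alone and upright. I'll regrasp it from the other side with the tool tilted -55°.

```bash
python3 - <<'E'
from h import *
f=np.load("fix.npy");yf=np.degrees(f[2])
y=45.2;mid=np.array([.478,-.297,.040])
p=pose()[0];bot.servo_line((p+[0,0,.12]).tolist(),rate=.2)
done=False
for s in(-1,1):
    r=R(y,-55,s)
    try:
        bot.reach((mid+[.0,.0,.2]).tolist(),R(y,0,s).tolist())
        bot.reach((mid+r[:,2]*(.015-.12)).tolist(),r.tolist());done=True;break
    except bot.PlanningError as e:print(s,e)
print(s,done,np.round(bot.current_joint_pos()),bot.current_time())
if done:
    print(bot.servo_line((mid+r[:,2]*.015).tolist(),rate=.1,force_limit=4))
    bot.gripper_to(.04,50);print(bot.current_opening(),bot.current_grasp_force())
    p=pose()[0];bot.servo_line((p+[0,0,.12]).tolist(),rate=.15);print(bot.current_opening(),np.round(bot.current_joint_pos()),bot.current_time())
    snap("side","s5")
    for t in(35,33,30):
        rp=R(yf,t,s)
        for z in(.048,.20):print(t,z,np.round(bot.ik((np.array([f[0],f[1],z])+rp[:,2]*.015).tolist(),rp.tolist()) or [0]) if 0 else bot.ik((np.array([f[0],f[1],z])+rp[:,2]*.015).tolist(),rp.tolist()))
E
```

```text
-1 True [  2.  58.   3.  80.  36.  86. -58.] 18.45
False
0.05306569361138618 52.79350161552429
0.05330412744333672 [  7.  50.   5.  91.  40.  80. -56.] 20.9917
35 0.048 [-49.21291359  45.06020411  20.88536719 136.95387526 158.07869713
  27.08048514  65.86438404]
35 0.2 [-34.87902388  21.70031773  -0.70620756 130.28321089  87.07632884
  23.81244153 144.8354703 ]
33 0.048 [-48.38139522  44.18720895  20.88696641 135.88949989 159.30551075
  23.77364335  66.02381787]
33 0.2 [ -65.60005593   26.77659724   43.81484768  129.85896413   24.42094621
    3.46534689 -152.06882527]
30 0.048 [-47.14879904  43.0605903   20.89926533 134.22101353 161.59554134
  18.82769211  65.63934729]
30 0.2 [ -64.09188926   26.34636102   43.37947071  127.89126177   -3.80004232
    7.36926573 -122.7382448 ]
```

```bash
python3 - <<'E'
from h import *
f=np.load("fix.npy");yf=np.degrees(f[2]);rp=R(yf,35,-1)
N=np.array([f[0],f[1],0])
p=pose()[0];bot.servo_line((p+[0,0,.1]).tolist(),rate=.2)
q=np.array(bot.ik((N+[0,0,.06]+rp[:,2]*.015).tolist(),rp.tolist()));print(q.round(),bot.current_time())
qa=q.copy();qa[1]-=25;qa[0]=q[0]+25
bot.goto_joints(qa.tolist());print(pose()[0].round(3),bot.current_time())
qb=q.copy();qb[1]-=15
bot.goto_joints(qb.tolist());print(pose()[0].round(3))
for z in(.13,.12,.11,.10,.09):
    try:bot.reach((N+[0,0,z]+rp[:,2]*.015).tolist(),rp.tolist());print("pre",z);break
    except bot.PlanningError as e:print(z,e)
print(np.round(bot.current_joint_pos()),bot.current_time(),bot.current_opening(),bot.current_grasp_force())
po,_=snap("wrist","w6");snap("side","s6");snap("top","t6")
for l in("nest","hinge"):
  for c in("wrist","side","top"):
    print(l,c,[(round(q["confidence"],2),atz(c,np.array(q["point"])*S,{"nest":.04,"hinge":.082}[l],po).round(4)) for q in bot.pinpoint(c,l)[:2]])
a=cv2.imread('pics/s6.png')[130:270,200:400];b=cv2.imread('pics/w6.png')
cv2.imwrite('pics/sw6.png',np.hstack([cv2.resize(a,(400,280),interpolation=cv2.INTER_CUBIC),cv2.resize(b,(373,280))]))
E
```

```text
[-49.  43.  21. 137. 156.  25.  69.] 21.6833
[ 0.564 -0.032  0.26 ] 23.4667
[0.52  0.203 0.173]
pre 0.13
[-56.  34.  30. 135. 150.  14.  78.] 24.8083 0.05315107378290204 52.577247619628906
nest wrist []
nest side [(0.93, array([0.4911, 0.1634, 0.04  ]))]
nest top [(0.82, array([0.4881, 0.1755, 0.04  ]))]
hinge wrist [(0.8, array([0.5746, 0.1597, 0.082 ]))]
hinge side [(0.94, array([0.5719, 0.1548, 0.082 ]))]
hinge top [(0.87, array([0.5672, 0.1644, 0.082 ]))]
```

View pics/sw6.png

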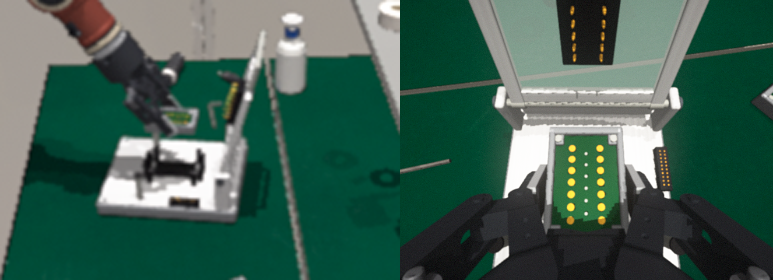

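Pads are up over the nest and the hinge looks aligned. I'll check the lateral position numerically from this wrist picture.

```bash
python3 - <<'E'
from h import *
f=np.load("fix.npy");po=pose();im=cv2.imread("pics/w6.png")
def w(m):
    c,s=np.cos(f[2]),np.sin(f[2]);return np.array([f[0]+(c*m[0]-s*m[1])/1e3,f[1]+(s*m[0]+c*m[1])/1e3,m[2]/1e3])
for m in((90,95,82),(90,-95,82),(90,95,92),(90,-95,92),(60,100,26),(60,-100,26),(40,100,26),(40,-100,26),(56,-83,39),(56,-97,39),(4,-83,39)):
    print(m,proj("wrist",w(m),po).round(1))
for row in range(150,340,10):
    l=im[row].min(1);g=(im[row].astype(int)[:,1]-im[row].astype(int)[:,2])<30
    wh=np.where(l>130)[0]
    if len(wh):print(row,wh[wh>100].min(),wh[wh<560].max(),"|",np.flatnonzero(np.diff((l>130).astype(int)))[:14])
C=atz("wrist",np.array([322.6,300.]),.13,po);print(C)
E
```

```text
(90, 95, 82) [166.1 176.3]
(90, -95, 82) [470.8 176.1]
(90, 95, 92) [159.1 167.9]
(90, -95, 92) [477.8 167.7]
(60, 100, 26) [184.7 249.3]
(60, -100, 26) [452.4 249.1]
(40, 100, 26) [181.1 275.5]
(40, -100, 26) [456.  275.3]
(56, -83, 39) [435.7 249. ]
(56, -97, 39) [455.5 248.9]
(4, -83, 39) [444.8 324.4]
150 168 474 | [167 203 205 437 440 474 635]
160 166 477 | [165 181 184 236 238 302 303 434 437 459 461 477 622 636]
170 164 479 | [163 180 182 210 212 431 433 458 462 479 629]
180 162 481 | [161 178 185 213 214 460 464 481]
190 208 435 | [207 212 430 435]
200 211 429 | [210 349 350 411 412 429]
210 211 430 | [210 261 262 277 278 290 291 330 332 430]
220 209 433 | [208 433]
230 193 449 | [192 265 268 279 357 359 360 449]
240 191 450 | [190 280 357 450]
250 190 451 | [189 265 372 451]
260 188 433 | [187 264 373 433]
270 187 435 | [186 264 373 435]
280 185 436 | [184 263 316 320 374 436]
290 184 436 | [  8  10 183 247 252 262 375 385 390 436]
300 183 438 | [182 218 228 242 252 262 316 321 375 385 395 409 419 438]
310 181 439 | [180 211 222 237 250 261 376 385 400 414 425 439]
320 180 440 | [179 204 217 232 250 261 316 321 377 387 405 420 432 440]
330 178 462 | [177 186 227 231 250 260 377 385 451 462]
[0.49055358 0.17430782 0.13      ]
```

```bash
python3 - <<'E'
from h import *
f=np.load("fix.npy");po=pose();im=cv2.imread("pics/w6.png")
mid=po[0]-po[1][:,2]*.015;d=np.array([np.cos(f[2]),np.sin(f[2]),0]);n=np.array([-d[1],d[0],0])
print("carrier far top edge pred",[proj("wrist",mid+.04*d+b*.027*n+[0,0,.008],po).round(1) for b in(1,-1)],proj("wrist",mid+.04*d+[0,0,-.008],po).round(1))
for c in(275,290,350,365):print(c,im[205:250,c].mean(1).round().astype(int).tolist())
for c in(440,445):print("strip",c,im[240:340,c].mean(1).round().astype(int).tolist())
E
```

```text
carrier far top edge pred [array([255. , 213.8]), array([382. , 213.7])] [318.6 227.3]
275 [139, 141, 143, 144, 139, 141, 141, 142, 172, 222, 243, 242, 223, 189, 189, 191, 197, 199, 202, 205, 200, 197, 186, 163, 135, 143, 188, 224, 231, 233, 234, 234, 232, 235, 231, 216, 186, 164, 175, 196, 192, 174, 135, 92, 75]
290 [136, 140, 141, 143, 143, 139, 138, 140, 165, 221, 240, 243, 225, 190, 186, 193, 197, 202, 203, 207, 206, 197, 179, 162, 130, 104, 78, 74, 67, 69, 68, 70, 71, 76, 75, 79, 72, 74, 77, 72, 79, 71, 73, 73, 84]
350 [174, 161, 142, 140, 138, 141, 140, 133, 139, 167, 216, 230, 205, 184, 181, 196, 195, 200, 198, 203, 205, 194, 182, 162, 131, 101, 82, 70, 64, 71, 73, 71, 73, 73, 70, 77, 75, 73, 74, 78, 76, 78, 77, 77, 77]
365 [186, 189, 188, 180, 166, 147, 140, 142, 141, 165, 200, 222, 203, 186, 184, 197, 198, 200, 202, 206, 206, 199, 185, 161, 136, 164, 213, 237, 237, 235, 235, 236, 236, 235, 237, 236, 228, 191, 154, 175, 190, 169, 129, 84, 78]
strip 440 [253, 253, 253, 253, 253, 253, 253, 253, 254, 254, 252, 209, 113, 70, 74, 68, 70, 67, 69, 73, 65, 68, 67, 65, 63, 63, 65, 63, 67, 62, 60, 63, 55, 60, 59, 55, 55, 58, 62, 56, 54, 55, 55, 58, 52, 52, 56, 54, 53, 47, 52, 48, 47, 54, 51, 46, 42, 45, 41, 51, 57, 54, 57, 60, 54, 56, 50, 52, 56, 64, 76, 78, 82, 107, 135, 153, 155, 173, 200, 213, 221, 207, 143, 81, 49, 54, 53, 57, 48, 50, 57, 57, 53, 55, 56, 48, 46, 44, 51, 47]
strip 445 [252, 252, 252, 252, 252, 253, 252, 253, 253, 254, 251, 211, 111, 71, 70, 71, 84, 118, 147, 140, 113, 72, 80, 101, 115, 109, 91, 74, 73, 79, 87, 86, 80, 71, 70, 72, 79, 74, 68, 76, 71, 70, 70, 74, 76, 70, 73, 73, 68, 76, 69, 68, 69, 64, 69, 67, 76, 63, 66, 59, 67, 59, 57, 58, 59, 56, 57, 57, 54, 55, 53, 47, 50, 42, 45, 42, 43, 43, 39, 42, 43, 43, 32, 42, 39, 47, 46, 57, 53, 50, 47, 46, 51, 46, 45, 45, 49, 47, 50, 44]
```

```bash
python3 - <<'E'
from h import *
f=np.load("fix.npy");n=np.array([-np.sin(f[2]),np.cos(f[2]),0])
rp=R(-9.0,35,-1);N=np.array([f[0],f[1],0])-.0012*n
t=lambda z:(N+[0,0,z]+rp[:,2]*.015).tolist()
print(bot.servo_line(t(.075),rp.tolist(),rate=.1,force_limit=8))
print(bot.servo_line(t(.044),rate=.03,force_limit=5))
p=pose();print("mid z",(p[0]-p[1][:,2]*.015).round(4),bot.current_ft_force(),bot.current_ft_torque(),bot.current_time())
E
```

```text
False
True
mid z [0.4857 0.1755 0.0494] [-0.97225518 -0.64143752  3.78402659] [0.11035252 0.34859565 0.00542812] 26.7583
```

```bash
python3 - <<'E'
from h import *
bot.gripper_to(.064,40);print(bot.current_opening(),bot.current_ft_force())
p,r=pose();bot.servo_line((p-r[:,2]*.09).tolist(),rate=.12)
print(bot.current_time(),np.round(bot.current_joint_pos()))
po,_=snap("wrist","w7");snap("side","s7");snap("top","t7")
for c in("wrist","side","top"):
    print(c,[(l,round(q["confidence"],2),atz(c,np.array(q["point"])*S,z,po).round(4)) for l,z in(("carrier",.056),("nest",.04),("hinge",.082)) for q in bot.pinpoint(c,l)[:2]])
a=cv2.imread('pics/s7.png')[160:250,230:350];b=cv2.imread('pics/w7.png')
cv2.imwrite('pics/sw7.png',np.hstack([cv2.resize(a,(373,280),interpolation=cv2.INTER_CUBIC),cv2.resize(b[100:420,100:528],(373,280))]))
E
```

```text
0.06380783066097716 [-0.18315038  0.23824819 -0.16277204]Traceback (most recent call last):
  File "<stdin>", line 3, in <module>
station.PlanningError: the arm cannot follow that straight line within its joint ranges
```

```bash
python3 - <<'E'
from h import *
p,r=pose();bot.servo_line((p+[0,0,.08]).tolist(),rate=.1)
print(bot.current_time(),np.round(bot.current_joint_pos()))
po,_=snap("wrist","w7");snap("side","s7");snap("top","t7")
for c in("wrist","side","top"):
    print(c,[(l,round(q["confidence"],2),atz(c,np.array(q["point"])*S,z,po).round(4)) for l,z in(("carrier",.056),("nest",.04),("hinge",.082),("handle",.267)) for q in bot.pinpoint(c,l)[:2]])
a=cv2.imread('pics/s7.png')[160:250,230:350];b=cv2.imread('pics/w7.png')
cv2.imwrite('pics/sw7.png',np.hstack([cv2.resize(a,(373,280),interpolation=cv2.INTER_CUBIC),cv2.resize(b[100:420,100:528],(373,280))]))
f=np.load("fix.npy");yf=-9.;d=np.array([np.cos(np.radians(yf)),np.sin(np.radians(yf)),0]);n=np.array([-d[1],d[0],0])
H=np.array([f[0],f[1],.082])-.0012*n+.09*d
for s in(1,-1):
  for t in(-16,0,20):
    rr=R(yf,t,s,1)
    for a in(106,45):
      A=np.radians(a);P=H-d*.192*np.cos(A)+[0,0,.192*np.sin(A)]
      q=bot.ik((P+rr[:,2]*.0187).tolist(),rr.tolist());print(s,t,a,P.round(3),None if q is None else np.round(q))
E
```

```text
27.975 [-56.  34.  30. 135. 150.  14.  78.]
wrist [('carrier', 0.97, array([0.4855, 0.1759, 0.056 ])), ('hinge', 0.63, array([0.5749, 0.1593, 0.082 ]))]
side [('carrier', 0.96, array([ 0.5607, -0.1971,  0.056 ])), ('carrier', 0.85, array([ 0.436 , -0.2222,  0.056 ])), ('nest', 0.85, array([0.4841, 0.2004, 0.04  ])), ('nest', 0.18, array([0.5664, 0.3206, 0.04  ])), ('hinge', 0.85, array([0.5737, 0.1705, 0.082 ])), ('hinge', 0.29, array([ 0.6799, -0.4743,  0.082 ])), ('handle', 0.77, array([0.6244, 0.1441, 0.267 ])), ('handle', 0.24, array([ 0.5008, -0.1468,  0.267 ]))]
top [('carrier', 0.86, array([0.4874, 0.1692, 0.056 ])), ('carrier', 0.63, array([ 0.4172, -0.161 ,  0.056 ])), ('nest', 0.79, array([0.4824, 0.1785, 0.04  ])), ('hinge', 0.97, array([0.5814, 0.1647, 0.082 ])), ('handle', 0.73, array([0.63  , 0.1477, 0.267 ]))]
1 -16 106 [0.627 0.153 0.267] [ 10.  51. -55.  66.  28.  92. -48.]
1 -16 45 [0.441 0.183 0.218] [  7.  35. -44. 101.  14.  65. -50.]
1 0 106 [0.627 0.153 0.267] [  8.  40. -44.  80.  28.  71. -48.]
1 0 45 [0.441 0.183 0.218] [ -2.  25. -33. 111.  18.  49. -54.]
1 20 106 [0.627 0.153 0.267] [-12.  27. -12.  97.  24.  41. -47.]
1 20 45 [0.441 0.183 0.218] [-49.  18.  21. 125.  15.  23. -52.]
-1 -16 106 [0.627 0.153 0.267] [ 13.  54. -66.  66.  35.  96. 127.]
-1 -16 45 [0.441 0.183 0.218] [ 17.  44. -66. 101.  28.  71. 114.]
-1 0 106 [0.627 0.153 0.267] [ 16.  48. -66.  80.  43.  80. 121.]
-1 0 45 [0.441 0.183 0.218] [ 17.  36. -66. 111.  39.  59. 105.]
-1 20 106 [0.627 0.153 0.267] [ 18.  41. -66.  96.  60.  63. 105.]
-1 20 45 [0.441 0.183 0.218] [  7.  26. -55. 123.  58.  44.  83.]
```

View pics/sw7.png

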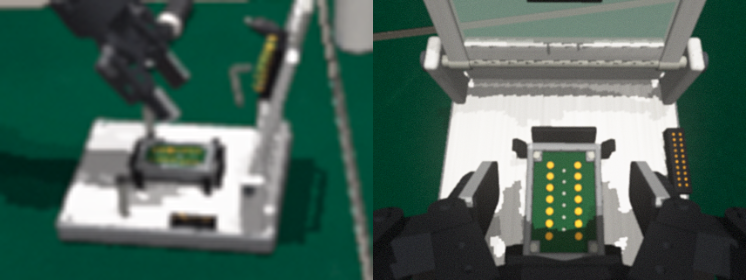

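The board is in the nest with its gold pads up, between both end walls (crop (563,200)), and released. Next is the lid.

```bash
cat >> h.py <<'E'
f=np.load("fix.npy");yf=-9.;d=np.array([np.cos(np.radians(yf)),np.sin(np.radians(yf)),0]);n=np.array([-d[1],d[0],0])
H=np.array([f[0],f[1],.082])-.0012*n+.09*d
def bar(a):
    A=np.radians(a);return H-d*.192*np.cos(A)+[0,0,.192*np.sin(A)]
E
python3 - <<'E'
from h import *
q=np.array(bot.current_joint_pos());q[1]-=22;bot.goto_joints(q.tolist());print(pose()[0].round(3))
bot.gripper_to(.05,25)
for w in((.44,.38),(.48,.38),(.5,.35)):
    try:bot.reach([w[0],.175,w[1]],R(yf,0,1,1).tolist());print(w);break
    except bot.PlanningError as e:print(w,e)
r=R(yf,-16,1,1);P=bar(106)
bot.reach((P-r[:,2]*.07).tolist(),r.tolist());print(np.round(bot.current_joint_pos()),bot.current_time())
po,_=snap("wrist","w8")
for c in("wrist","side","top"):
    if c!="wrist":bot.read_camera(c)
    print(c,[(round(x["confidence"],2),(np.array(x["point"])*S).round(),atz(c,np.array(x["point"])*S,P[2],po).round(4)) for x in bot.pinpoint(c,"handle")[:2]],proj(c,P,po).round())
E
```

```text
[0.505 0.192 0.284]
(0.44, 0.38)
[  5.  48. -49.  52.  24. 104. -42.] 32.6083
wrist [(0.96, array([326., 254.]), array([0.6289, 0.1512, 0.2666]))] [322. 251.]
side [(0.59, array([329., 155.]), array([0.6282, 0.1475, 0.2666]))] [329. 154.]
top [(0.62, array([234., 180.]), array([0.6268, 0.1514, 0.2666]))] [234. 180.]
```

Handle position agrees with the model to within 2 mm. I'll grip it and bring the lid down.

```bash
python3 - <<'E'
from h import *
r=R(yf,-16,1,1);P=bar(106)
print(bot.servo_line((P+r[:,2]*.0187).tolist(),rate=.1,force_limit=6))
bot.gripper_to(.0,25);print(bot.current_opening(),bot.current_grasp_force(),bot.current_ft_force(),bot.current_time())
if .006<bot.current_opening()<.014:
    for a in range(101,44,-4):
        a=max(a,45);t=-16+(106-a)*31/61;rr=R(yf,t,1,1)
        bot.servo_line((bar(a)+rr[:,2]*.0187).tolist(),rr.tolist(),rate=.08)
        print(a,np.round(bot.current_ft_force(),1),round(bot.current_opening(),4),end="; ")
        if np.linalg.norm(bot.current_ft_force())>25:print("STOP");break
po=pose();bot.hold(.3);print(po[0].round(4),bot.current_time())
snap("side","s9");snap("top","t9")
P=po[0]-po[1][:,2]*.0187
for c in("side","top"):
    print(c,[(l,round(x["confidence"],2),(np.array(x["point"])*S).round()) for l in("handle","carrier") for x in bot.pinpoint(c,l)[:2]],proj(c,P).round())
print(np.round(bot.current_ft_force(),1),bot.current_grasp_force())
E
```

```text
False
0.00876899704765664 24.34218943119049 [1.02651205 0.81560964 1.7879178 ] 34.3833
101 [1.4 1.4 1.6] 0.0091; 97 [1.3 0.8 1.4] 0.009; 93 [1.2 1.  2.7] 0.0088; 89 [0.9 2.7 2.5] 0.009; 85 [-0.8  1.2  2.7] 0.0088; 81 [1.1 1.3 3.2] 0.0087; 77 [-0.4  2.1  5.9] 0.0091; 73 [-1.2  3.2  6.6] 0.009; 69 [-2.1  3.4  7.4] 0.0089; 65 [-2.   3.3  6.7] 0.0089; 61 [-3.6  3.7  6.1] 0.0091; 57 [-4.   4.2  6.4] 0.0089; 53 [-3.7  4.   6.6] 0.0092; 49 [-5.8  3.8  5.5] 0.0088; 45 [-6.3  4.4  5.1] 0.009; [0.4457 0.1826 0.1996] 39.35
side [('handle', 0.9, array([272., 169.])), ('carrier', 0.98, array([311., 285.])), ('carrier', 0.74, array([286., 210.]))] [269. 165.]
top [('handle', 0.68, array([220., 262.])), ('carrier', 0.79, array([354., 238.])), ('carrier', 0.74, array([367., 281.]))] [219. 264.]
[-6.5  4.3  6. ] 25.846730768680573
```

```bash
python3 - <<'E'
from h import *
print(np.abs(bot.current_qd()).max());print(bot.finish_job())
E
```

```text
0.1464697130021391
the job is handed in; nothing more can be done
None
```

I handed the job in with the board seated in the nest, pads up and released, and the lid held steady by its handle at about 45° (the lid angle is estimated from the arm pose and camera, not read directly); the judge's verdict was not shown.

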